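Offer up the hinge leaf for pinning

ROBOT

A 7-joint arm with a two-finger parallel gripper is mounted at the origin on the work surface. World frame = base frame: x ahead of the robot, y to its left, z up, the work surface at z = 0. Lengths are in m, angles in rad, forces in N, time in s.
With the tool pointing down it reaches from about 0.4 to 0.85 m from the base axis. Payload 4.5 kg.
Tool frame: the origin (TCP) lies at the very end of the fingers, on their centre line; the grasp point (between the pads) lies 19 mm behind it (grip_point_offset is the distance from the TCP to the grasp point, in m); z points along the fingers, y is the line along which they close (so a half turn about z gives the same grasp; the last joint's range is limited). The gripper opens to 88 mm and grips with 3 to 60 N. Pads are 18 mm wide; open, the fingers measure 123 mm over their backs; the gripper's body (75 mm by 187 mm) begins 45 mm behind the grasp point.
Start: joints at [0.034, 0.689, -0.195, 1.565, 0.157, 0.902, -0.215], TCP at [0.625, 0, 0.209] pointing down, gripper open.
Joint ranges: [-3.01, 3.01], [-0.46, 2.08], [-1.47, 1.51], [0.13, 2.56], [-1, 4.14], [0.04, 2.09], [-2.66, 2.66]. Speed limits (rad/s): [2.57, 2.57, 3.14, 3.14, 3.14, 3.14, 3.14].

INTERFACE

Orientations are given as a unit quaternion [x, y, z, w].
In Python, from plant import get_state, snapshot, camera_params, finish_job, grip_point_offset gives the robot as it stands.
- The arm moves only by the tool handwheel, called after "Request:" in YAML: its name, and indented under it one key for each argument. Schema: {"type":"object","properties":{"rows":{"type":"array","items":{"type":"array","items":{"type":"array","items":{"type":"number"},"minItems":7,"maxItems":7},"minItems":1,"maxItems":10},"minItems":1,"maxItems":1},"grip_force":{"type":"number"},"only":{"type":"string"},"quiet":{"type":"boolean"},"lines":{"type":"string"}},"required":["rows"],"additionalProperties":false}. rows is a list that holds a single list of rows (three levels of brackets), with 1 to 10 rows, each of 7 numbers: the opening from 0.0 (shut) to 1.0 (fully open), then dx, dy, dz in shares of 0.5 m (1.0 is 0.5 m), then a rotation vector rx, ry, rz in parts of the range, where 1.0 means 90 degrees; each row is the pose to reach, as a shift and turn from the pose commanded when the call began, along the tool's axes at that moment; what a row does not reach only later rows make up. A row lasts 1/10 s, in which the tool goes at most 0.05 m and 0.15 rad, less where a joint would pass 70% of its speed; a pose out of reach is approached as far as the arm can. The fingers move at their own pace and stop on an object; grip_force is the grip in N (left out, the last holds). Time passes only in rows, so rows that do not move let the fingers close. The tool returns the time, the measured TCP pose, the force, the opening and the grip force at its end. only (a regular expression) keeps the lines of the reply that match it, lines (a string "A,B") keeps lines A to B, and quiet returns only ok. A shift or turn number past 1, either way, is cut back to 1. Input that does not fit is refused with a message, and nothing moves.
- get_state(): the state, without advancing time (a new reading comes with each control period).
- snapshot(name): name is "scene" or "side" or "wrist"; returns (picture, depth): 420x560x3 uint8, red, green, blue; 420x560 float32, m along the optical axis (not along the pixel's ray), 0 where there is no reading.
- camera_params(name): a dict with "fx", "fy", "cx", "cy" (pixels), "rvec" (rotation vector, rad) and "tvec" (3), from world to camera coordinates, as OpenCV has them. Camera axes: x right, y down, z forward; pixel columns grow to the right and rows downward; lengths in m; the calibration is good to about 2 mm. A picture is of the moment at which its call begins: read the wrist's pose just before it. camera_params takes no time and is no camera call; for the wrist camera it gives the pose at the moment of the call.
- finish_job(): hands the job in; it is judged then, once.
The state is a dict: "clock": time; "q": joint angles; "qd": joint speeds; "joint_torque": joint torques, N m; "tool_pos": TCP position; "eef_rot": TCP orientation; "contact_force": force on the tool from outside, world axes, zero at the start; "moment": the same for the moment, N m; "opening": opening from 0.0 (shut) to 1.0 (fully open); "finger_force": force on a finger pad.
Only numpy, scipy, OpenCV 4.12 (cv2) and the standard library are available. Lean on these libraries where they do the work, as an engineer would, in place of code of your own. Each camera call takes 0.05 s, during which the arm holds its last target. There are 200 camera calls.

TASK

On the laboratory bench a hinge for a cabinet door is being put together: swing the keeper bar of the fitting jig shut over the jamb block until it snaps home in its catch, and leave it shut. Then take the loose hinge leaf with the single knuckle from the parts tray and offer it up to the hinge leaf on the block, its knuckle between the block's two knuckles and the holes in line, ready for the pin to be pushed through. Finish while still holding the leaf there in the gripper, steady and touching nothing else; do not shift the block or disturb the other things.

Things in the scene. Friction and masses are not known exactly. Their poses are not given: they have to be found in the camera images.
- keeper (a joint): Steel keeper bar of the jig, 150 by 16 by 10, swings level about an upright pivot; rad, 0 = shut over the block against its stop, grows as the free end swings away (clockwise from above). Stays where left. It meets a spring ball catch at 0.08; past 0.04 (5 mm at the knob) it snaps home; that takes about 3 N at the knob. Shut, it lies along the jig's y, pivot at -y; it shuts towards the jig's -x.
- keeper_knob (a point): Middle of the upright round black knob on the bar's free end: diameter 18, height 28 (14 above and below this point), 132 from the pivot, 83 above the bench. The bar's top face is 14 below this point; only the pivot's bolt head (77 above the bench) stands higher than the bar.
- keeper_hinge (a point): The keeper bar's pivot axis (upright), at the height of the bar's underside, 59 above the bench.
- fixture: Fitting jig screwed to the bench: aluminium base plate 120 (x) by 200 (y) by 12 thick with two posts 131 apart, and between them a nest for the jamb block. Origin: middle of the plate's underside. +x points away from the hinge side, +y from the pivot post to the catch post; z up. Does not move.
- jamb: Jamb block, white, 60 (x) by 100 (y) by 45 high, loose in the jig's nest with 1.5 play, its underside 12 above the bench. A steel hinge leaf is let in flush with its top; its two knuckles (diameter 19, each 16 long, 24 apart) stand out on the block's -x side, from which the loose leaf is offered up. Origin: middle of its underside; axes as the jig's.
- jamb_bore (a point): Middle of the open gap between the block's two knuckles, on the axis of their holes (diameter 10.5). The axis is level, along the block's y, at the height of its top (57 above the bench), 44 from the block's middle towards -x (14 out from its face). On that side nothing else of the jig is higher than 26 above the bench.
- leaf: Loose hinge leaf to be offered up: cast steel, 0.15 to 0.23 kg. Plate 40 (x) by 56 (y) by 10 thick, lying flat in the tray, with ONE knuckle in the middle of its +x edge. Origin: middle of the plate's underside. x points from plate to knuckle, y along the hole, z up. Can be gripped across its 56 mm, by the ends of the plate.
- leaf_bore (a point): Middle of the loose leaf's knuckle, on the axis of its hole (diameter 10.5): 34 from the leaf's origin in +x and 10 above its underside. The knuckle is 19 in diameter and 18 long (y), so it has 3 play at each side between the block's knuckles.
- tray: Shallow grey parts tray 156 (x) by 306 (y), floor 3 thick, rim 14 high; fixed. Origin: middle of its underside. The two leaves lie in its two halves, about 72 to either side of its middle, knuckles towards the tray's +x.
- spare_leaf: Spare hinge leaf, same plate as the loose leaf but with TWO knuckles at the ends of its edge; not to be used. Same frame.
- pin: Hinge pin, steel, 10 diameter, 64 long with a tapered nose, lying near the tray's +x rim; leave it there. Origin under its middle.
- washer_a: Thrust washer, brass, 21 diameter, 2.5 thick, near the tray's -x rim; leave it.
- washer_b: The other thrust washer, as washer_a.
- screwdriver: Screwdriver, 200 long, lying across on the bench beyond tray and jig; leave it.
- bottle: White plastic bottle, 64 diameter, 160 high, standing; leave it. Origin under its middle.
- jar: White jar, 84 diameter, 90 high, standing; leave it. Origin under its middle.
Mind the look-alikes: they are no part of the job. Leave any green or turquoise look-alike of the leaf alone.

How it is judged:
On the way, in this order (a step that is already met when the one before it is completed fails the run):
1. the keeper bar is shut and snapped home in its catch (value of joint keeper below 0.025 rad), for 0.2 s.
2. the single-knuckle leaf is lifted clear in the gripper, the keeper bar still shut (height (world z) of leaf above 0.03 m and contact force between the fingers and leaf above 3 N and value of joint keeper below 0.025 rad), for 0.2 s.
At the end, for the whole second after the job is handed in: Keeper bar shut (within 0.025 rad). Leaf gripped (over 3 N), still, its hole's middle within 3 mm of the block's knuckle line's middle in x, y and z, axes within 0.07 rad, pressing on neither block nor jig (under 1 N). Block within 6 mm of its start. The program finishes holding the leaf (value of joint keeper below 0.025 rad and x of leaf_bore in the frame of jamb_bore between -0.003 and 0.003 m and y of leaf_bore in the frame of jamb_bore between -0.003 and 0.003 m and z of leaf_bore in the frame of jamb_bore between -0.003 and 0.003 m and angle between the y axis of leaf and the y axis of jamb, either way round below 0.07 rad and contact force between the fingers and leaf above 3 N and contact force between leaf and jamb below 1 N and contact force between leaf and fixture below 1 N and height (world z) of leaf_bore above 0.045 m and linear speed of leaf below 0.01 m/s and angular speed of leaf below 0.1 rad/s and distance of jamb from where it was at the start of the episode below 0.006 m and angle between jamb's own z axis and vertical below 0.05 rad); the arm keeps its last pose, push and grip.
It fails at once if another thing on the bench or in the tray is disturbed (moved more than 30 mm, or the bottle or jar tipped over) (distance of any of spare_leaf, pin, washer_a, washer_b, screwdriver, bottle, jar from where it was at the start of the episode above 0.03 m or angle between any of bottle, jar's own z axis and vertical above 0.5 rad).
It fails at once if the jamb block is knocked out of its nest (moved more than 12 mm) (distance of jamb from where it was at the start of the episode above 0.012 m).
It also fails if it takes over 58 s, if anything falls off the work surface, if the arm or the gripper's body presses on something with over 40 N, if the wrist force passes 120 N, or if a joint passes its speed limit or range.

## Working session

There is one attempt and no reset: what is moved stays moved. The work goes in short steps, Python scripts to look and compute and a tool call to move; the robot and the scene stay as the last step left them, time stands still between calls to the robot, and variables do not carry over. Pictures are saved under pics/ and viewed, at most 10 in all, crops included, and the job is handed in when it is done.

```bash
ls; mkdir -p pics
```

Create h.py:
```python
import numpy as np,cv2
from plant import *
def cam(n):
    c=camera_params(n);R=cv2.Rodrigues(np.array(c['rvec'],float))[0];return c,R,np.array(c['tvec'],float).ravel()
def ray(n,uv,z,C=None):
    c,R,t=C or cam(n);uv=np.atleast_2d(np.array(uv,float))
    d=np.c_[(uv[:,0]-c['cx'])/c['fx'],(uv[:,1]-c['cy'])/c['fy'],np.ones(len(uv))]@R
    o=-R.T@t;return o+d*((z-o[2])/d[:,2])[:,None]
def cloud(n,dep,C=None):
    c,R,t=C or cam(n);v,u=np.mgrid[:dep.shape[0],:dep.shape[1]]
    P=np.dstack([(u-c['cx'])/c['fx']*dep,(v-c['cy'])/c['fy']*dep,dep])
    W=(P-t)@R;W[dep==0]=np.nan;return W
def proj(n,P,C=None):
    c,R,t=C or cam(n);p=np.atleast_2d(P)@R.T+t
    return np.c_[p[:,0]/p[:,2]*c['fx']+c['cx'],p[:,1]/p[:,2]*c['fy']+c['cy']]
def save(f,im): cv2.imwrite('pics/'+f,im[:,:,::-1])
```

Run:
```python
from h import *
s=get_state();print(s)
for n in ('scene','side','wrist'):
    C=cam(n);im,d=snapshot(n);np.savez('/tmp/'+n,im=im,d=d);save(n+'0.png',im)
    print(n,-C[1].T@C[2],C[1][2],C[0]['fx'])
```

```text
pics
{'clock': 0.0, 'q': array([ 0.03381073,  0.68997669, -0.19449809,  1.56630194,  0.15732171,
        0.90248655, -0.21508655]), 'qd': array([-0.00026125, -0.0007451 , -0.00026306, -0.00065313, -0.00152145,
       -0.00180847,  0.00250177]), 'joint_torque': array([ 3.38560185e-04, -5.27571630e+01, -1.26686912e+00, -1.53434461e+01,
       -5.26333472e-02,  6.56995355e-03,  1.65937727e-04]), 'tool_pos': array([ 6.24341065e-01, -7.34036283e-05,  2.08025440e-01]), 'eef_rot': array([ 7.07077105e-01,  7.07135896e-01, -6.81272230e-04, -5.72776734e-04]), 'contact_force': array([-0.95283684,  0.36309289, -0.5135369 ]), 'moment': array([ 0.04718096,  0.08622894, -0.05413885]), 'finger_force': 0.0, 'opening': 1.0017593323792795}
scene [1.09988499 0.05878031 0.83177782] [-0.56661187 -0.08983295 -0.81907328] 392.04716835412603
side [ 0.28179253 -0.90510209  1.08024593] [ 0.20971782  0.63997758 -0.73922062] 488.3809604584016
wrist [0.62644131 0.06916254 0.38402111] [-0.00232912 -0.27148537 -0.96243975] 375.0001348100418
```

View pics/scene0.png

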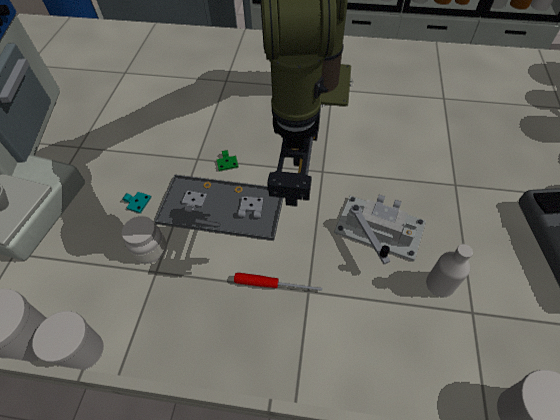

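View pics/side0.png

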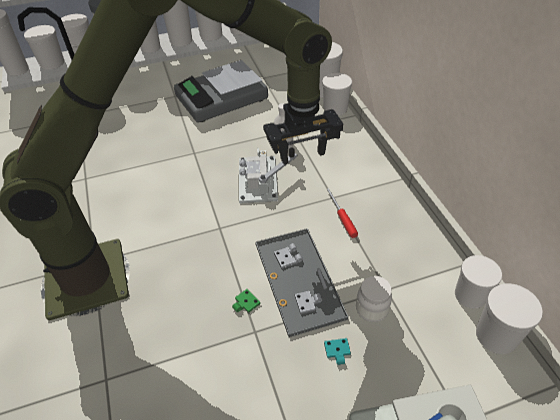

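The scene view shows the tray at (220,207) with leaves at (192,200) and (250,206), and the jig at (380,228) with its knob at (384,252). The green look-alike is at (228,160) and the turquoise one at (136,201). The candidates for the single-knuckle leaf are (192,200) and (250,206), so I'll enlarge both.

Run:
```python
from h import *
L=[('scene',(165,180,115,60)),('scene',(330,185,115,80)),('side',(255,230,100,110)),('side',(230,140,100,75))]
o=[]
for n,(x,y,w,h) in L:
    im=np.load('/tmp/'+n+'.npz')['im'][y:y+h,x:x+w]
    im=np.clip(im*1.3,0,255).astype(np.uint8)
    s=min(400/w,300/h);r=cv2.resize(im,None,fx=s,fy=s,interpolation=cv2.INTER_CUBIC)
    c=np.zeros((300,400,3),np.uint8);c[:r.shape[0],:r.shape[1]]=r[:300,:400];o.append(c)
save('m0.png',np.vstack([np.hstack(o[:2]),np.hstack(o[2:])]))
```

```text
(no output)
```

View pics/m0.png

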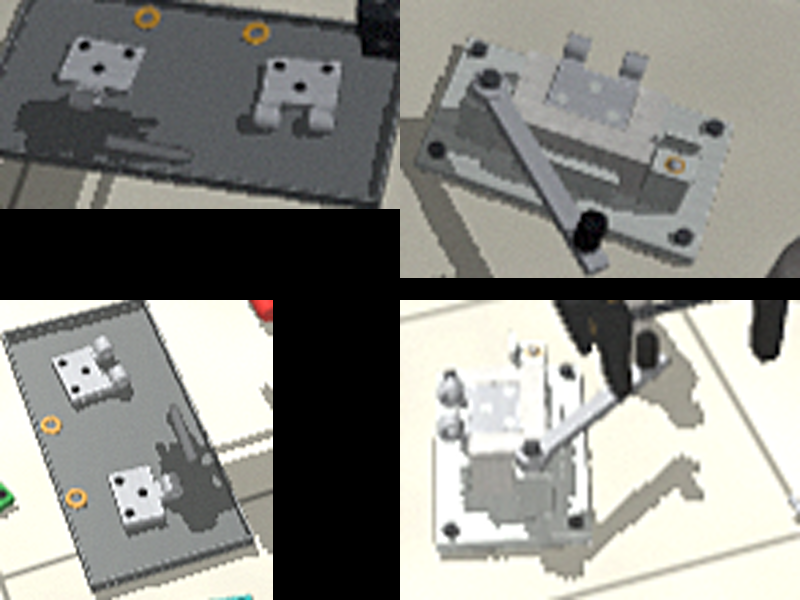

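View pics/wrist0.png

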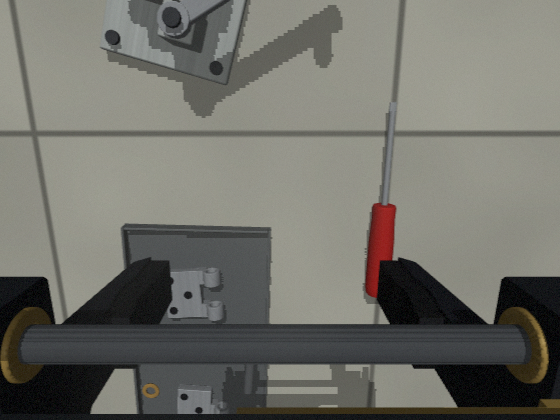

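The leaf at scene (192,200), side (308,300), has one knuckle, so it is the one to take. The one at scene (250,206) has two knuckles and is the spare. In the scene view the knob is at (384,251) and the pivot at (356,208). Next I'll measure them from depth and rays.

Add to h.py:
```python
def rect(P):
    (c,wh,a)=cv2.minAreaRect((P[:,:2]*1000).astype(np.float32));return np.round(c,1),np.round(wh,1),round(a,1)
def big(m):
    n,l,s,_=cv2.connectedComponentsWithStats(m.astype(np.uint8));return l==1+np.argmax(s[1:,4])
```

Run:
```python
from h import *
for n,kb in (('scene',(384,251)),('side',(292,153))):
    f=np.load('/tmp/'+n+'.npz');im=f['im'].astype(int);d=f['d'];C=cam(n);W=cloud(n,d,C)
    print(n,'knob px',W[kb[1],kb[0]])
    mx=im.max(2);sat=mx-im.min(2);z=W[...,2]
    J=(W[...,0]>.5)&(W[...,0]<.8)&(W[...,1]>.05)&(W[...,1]<.4)
    m=big(J&(z>.051)&(z<.062)&(sat<40)&(mx>90));print('top57',m.sum(),rect(W[m]),W[m].mean(0))
    m=J&(z>.065)&(z<.1);print('bar',m.sum(),rect(W[m]) if m.any() else '')
    m=J&(z>.078)&(z<.1)&(mx<70);print('knob',m.sum(),W[m].mean(0),W[m].max(0),W[m].min(0))
    m=big(J&(z>.008)&(z<.075));print('all jig',m.sum(),rect(W[m]))
    T=(W[...,0]>.45)&(W[...,0]<.75)&(W[...,1]>-.4)&(W[...,1]<0.02)
    m=big(T&(z>.009)&(z<.018)&(mx<110));print('tray',rect(W[m]))
    k,l,s,cc=cv2.connectedComponentsWithStats((T&(sat<30)&(mx>120)&(z>.006)&(z<.03)).astype(np.uint8))
    for i in range(1,k):
        if s[i,4]>60:
            q=W[l==i];print('leaf?',cc[i],s[i,4],q.mean(0),rect(q),rect(ray(n,np.argwhere(l==i)[:,::-1],.015,C)))
```

```text
scene knob px [0.66950844 0.2015451  0.09459283]
top57 869 (array([544.1, 207.3]), array([104.7,  71. ]), 74.5) [0.54880024 0.20965746 0.05655247]
bar 884 (array([627.5, 246. ]), array([270.7, 128.2]), 34.7)
knob 148 [0.67851098 0.25586102 0.09080596] [0.70722723 0.32350104 0.09983905] [0.65599245 0.19573437 0.07854506]
all jig 3403 (array([582.2, 199.4]), array([199.7, 189.6]), 74.2)
tray (array([ 540.4, -198.4]), array([307.2, 158.3]), 88.1)
side knob px [0.66181155 0.19416707 0.08436195]
top57 464 (array([543.2, 213.7]), array([142.5,  71.7]), 74.4) [0.54615137 0.20962814 0.05676064]
bar 253 (array([599.3, 239.1]), array([221.2, 149.5]), 29.9)
knob 36 [0.65373603 0.20056529 0.0888945 ] [0.67307765 0.31442242 0.0970098 ] [0.54045375 0.12932242 0.07830037]
all jig 1511 (array([563.7, 203.1]), array([217.2, 127.5]), 88.7)
tray (array([ 593.8, -224.7]), array([64.9,  9.9]), 87.7)
leaf? [286.62126246 255.30564784] 301 [ 0.53089286 -0.12617565  0.01442021] (array([ 532.6, -124.9]), array([61.4, 59.3]), 4.1) (array([ 533.8, -125. ]), array([61.7, 67. ]), 3.2)
leaf? [305.77631579 300.67434211] 304 [ 0.52922855 -0.2788243   0.01328583] (array([ 532.5, -278.4]), array([59.6, 51.6]), 85.7) (array([ 533. , -279.8]), array([57.3, 53.4]), 86.0)
leaf? [373.41984733 316.25954198] 131 [ 0.66839462 -0.38074068  0.01885368] (array([ 672.3, -379.1]), array([22.3, 69.8]), 71.9) (array([ 673.9, -377.4]), array([27.1, 70.6]), 72.4)
```

Run:
```python
from h import *
p=ray('scene',(355.9,208),.077)[0];print('pivot scene',p)
# side crop scale 4: (532,452)->
print('pivot side',ray('side',(230+132/4,140+152/4),.077)[0])
for n in('scene','side'):
    f=np.load('/tmp/'+n+'.npz');im=f['im'].astype(int);W=cloud(n,f['d'])
    m=(np.hypot(W[...,0]-.665,W[...,1]-.2)<.02)&(W[...,2]>.074)&(W[...,2]<.1)&(im.max(2)<70)
    q=W[m];print(n,m.sum(),q.mean(0),q.min(0),q.max(0),'top',q[q[:,2]>.093].mean(0))
```

```text
pivot scene [0.55225543 0.13991949 0.077     ]
pivot side [0.54537441 0.12550637 0.077     ]
scene 89 [0.66732829 0.20333581 0.09052596] [0.65599245 0.19573437 0.07494628] [0.67364854 0.21207334 0.0989447 ] top [0.66511418 0.20434247 0.09626909]
side 39 [0.65961669 0.19718698 0.08685306] [0.65253018 0.19083841 0.07496581] [0.66837322 0.21309039 0.0970098 ] top [0.6614275  0.1983922  0.09511766]
```

The manual's scale: shifts go in shares of 0.5 m and turns go in shares of 90 degrees. Converting my numbers, 0.2 m / 0.5 = 0.4, 0.15 m / 0.5 = 0.3, 1.45 rad / 1.5708 = 0.9231.

Request:
handwheel:
  rows:
    - [[1,0.1,-0.06,-0.12,0,0,0.0955],[1,0.2,-0.14,-0.12,0,0,0.191],[1,0.3,-0.2,-0.12,0,0,0.2865],[1,0.36,-0.24,-0.12,0,0,0.382],[1,0.4,-0.28,-0.12,0,0,0.4775],[1,0.4,-0.28,-0.12,0,0,0.573],[1,0.4,-0.28,-0.12,0,0,0.6685],[1,0.4,-0.28,-0.12,0,0,0.7639],[1,0.4,-0.28,-0.12,0,0,0.8594],[1,0.4,-0.28,-0.12,0,0,0.9231]]

```text
clock: 1.15
tool_pos: [0.4847, 0.2001, 0.2687]
eef_rot: [0.998, 0.058, -0.0, 0.0]
contact_force: [-0.2, 0.5, -0.9]
opening: 0.996
finger_force: 0.0
```

Request:
handwheel:
  rows:
    - [[1,0,0,0,0,0,0.0764],[1,0,0,0,0,0,0.0764],[1,0,0,0,0,0,0.0764]]

```text
clock: 1.45
tool_pos: [0.4848, 0.2001, 0.2687]
eef_rot: [1.0, 0.002, -0.0, 0.0]
contact_force: [-0.1, -0.8, -0.0]
opening: 0.997
finger_force: 0.0
```

Run:
```python
from h import *
C=cam('wrist');im,d=snapshot('wrist');np.savez('/tmp/w1',im=im,d=d,R=C[1],t=C[2]);save('w1.png',im);print(get_state()['tool_pos'],get_state()['q'])
```

```text
[0.48486533 0.20006553 0.26872745] [-0.64262129  0.4899231   0.25699127  1.80237859 -0.15723966  0.8693832
 -1.88011699]
```

View pics/w1.png

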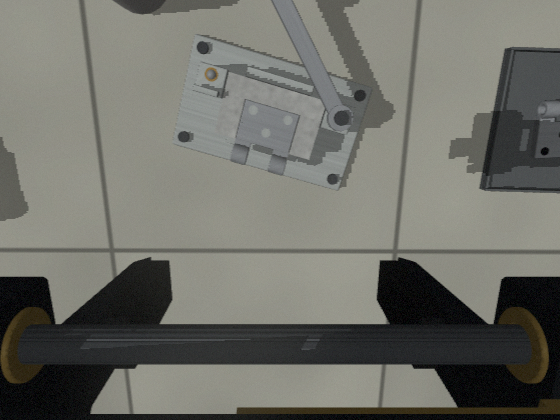

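The wrist view shows the whole jig: corner bolts at (204,47), (359,96), (184,136) and (333,179), the pivot at (342,118), and knuckles at (240,154) and (277,164). The bar runs up out of the frame.

Run:
```python
from h import *
f=np.load('/tmp/w1.npz');im=f['im'].astype(int);C=(camera_params('wrist'),f['R'],f['t']);W=cloud('wrist',f['d'],C)
mx=im.max(2);k,l,s,cc=cv2.connectedComponentsWithStats(((mx<75)).astype(np.uint8))
B=[]
for p,z in (((204,47),.017),((359,96),.017),((184,136),.017),((333,179),.017),((342,118),.077)):
    i=min(range(1,k),key=lambda i:np.hypot(*(cc[i]-p))+(s[i,4]<15)*99)
    q=ray('wrist',cc[i],z,C)[0];B.append(q);print(cc[i].round(1),s[i,4],q.round(4),np.nanmedian(W[l==i],0).round(4))
B=np.array(B);print('jig centre',B[:4].mean(0));
for a,b in((1,0),(3,2)):
    v=B[b]-B[a];print('yaw',np.degrees(np.arctan2(-v[0],v[1])),np.linalg.norm(v))
z=W[...,2];u=np.array([0.267,.964]);
J=(W[...,0]<.68)&(W[...,0]>.45)&(abs(W[...,1]-.21)<.13)
m=big(J&(z>.05)&(z<.062)&(mx>100));print('top',m.sum(),rect(W[m]))
v,uu=np.where((z>.065)&(z<.073)&J&(mx>80)&(W[...,0]>.575));q=W[v,uu];dd=cv2.fitLine(q[:,:2].astype(np.float32),1,0,.01,.01).ravel();print('bar dir',dd,len(q),q.mean(0))
# axis of knuckles: highest points of z>.06
m=J&(z>.0595)&(z<.069)&(W[...,0]<.55)
k2,l2,s2,c2=cv2.connectedComponentsWithStats(m.astype(np.uint8))
for i in range(1,k2):
    if s2[i,4]>15:print('kn',c2[i].round(1),s2[i,4],W[l2==i].mean(0).round(4),rect(W[l2==i]))
```

```text
[202.5  47.3] 115 [0.6188 0.2752 0.017 ] [0.619  0.2752 0.0168]
[359.5  95.1] 114 [0.5716 0.107  0.017 ] [0.5717 0.1069 0.0168]
[183.5 136.4] 93 [0.5269 0.3009 0.017 ] [0.5272 0.3008 0.0172]
[332.  178.5] 78 [0.4799 0.1326 0.017 ] [0.4799 0.1328 0.0174]
[341.3 117.8] 172 [0.5489 0.1359 0.077 ] [0.5487 0.1361 0.077 ]
jig centre [0.54929435 0.20391114 0.017     ]
yaw -15.68217655209778 0.17470563848186574
yaw -15.615352237718767 0.17469455458534902
top 6382 (array([543.3, 191.1]), array([130.5,  64.7]), 74.4)
bar dir [0.8688268  0.4951161  0.61544865 0.17335144] 1838 [0.61320558 0.17452398 0.06886722]
kn [239.4 154. ] 273 [0.513  0.2345 0.0647] (array([512.6, 234.8]), array([15.9, 17.8]), 73.4)
kn [277.2 164.8] 271 [0.5022 0.1963 0.0647] (array([501.6, 196.3]), array([15.9, 17.8]), 74.4)
```

Yaw is −15.65°, the pivot is at (0.549,0.136), the knob at (0.664,0.201) and the bar is open 0.78 rad. The block's bore is at about (0.5076,0.2154). Next I'll bring the half-open fingers down astride the knob.

To row units: 0.179 m / 0.5 = 0.358, 0.16 m / 0.5 = 0.32, -0.52 rad / 1.5708 = -0.331.

Request:
handwheel:
  rows:
    - [[0.5,0.08,0,0.04,0,0,-0.0828],[0.5,0.16,0,0.08,0,0,-0.1655],[0.5,0.24,0,0.12,0,0,-0.2483],[0.5,0.32,0,0.16,0,0,-0.331],[0.5,0.358,-0.002,0.2,0,0,-0.331],[0.5,0.358,-0.002,0.24,0,0,-0.331],[0.5,0.358,-0.002,0.28,0,0,-0.331],[0.5,0.358,-0.002,0.28,0,0,-0.331]]

```text
clock: 2.3
tool_pos: [0.6617, 0.2003, 0.1254]
eef_rot: [0.966, 0.258, -0.003, -0.0]
contact_force: [-0.1, -0.4, -1.4]
opening: 0.498
finger_force: 0.0
```

Run:
```python
from h import *
C=cam('wrist');im,d=snapshot('wrist');save('w2.png',im);W=cloud('wrist',d,C)
m=(np.hypot(W[...,0]-.664,W[...,1]-.2013)<.016)&(W[...,2]>.09)&(W[...,2]<.1);print(m.sum(),np.nanmean(W[m],0),rect(W[m]))
```

```text
757 [0.6652371  0.20081261 0.09649927] (array([664.6, 200.6]), array([16.9, 17.3]), 20.8)
```

View pics/w2.png

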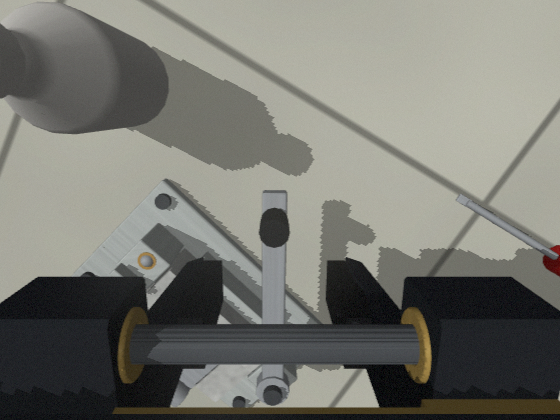

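The knob is at (274,227), between the fingers and ahead of them. The bottle is at upper left, so I'll check its distance from the gripper body before going down.

Run:
```python
from h import *
f=np.load('/tmp/scene.npz');W=cloud('scene',f['d']);q=W[(W[...,2]>.02)&(W[...,2]<.2)&(W[...,0]>.6)&(W[...,0]<.95)&(W[...,1]>.26)&(W[...,1]<.5)]
print(len(q),q.min(0),q.max(0))
R=np.array([[.867,.498],[.498,-.867]])  # rows tool x,y
print(((q[:,:2]-[.664,.201])@R.T).min(0),((q[:,:2]-[.664,.201])@R.T).max(0))
piv=np.array([.549,.136])
for a in (60.3,45,30,15.65):
    r=np.radians(a);k=piv+.132*np.array([np.sin(r),np.cos(r)]);T=np.array([[np.sin(r),np.cos(r)],[np.cos(r),-np.sin(r)]])
    l=(q[:,:2]-k)@T.T;b=l[(abs(l[:,0])<.06)];print(a,k,b[:,1].min() if len(b) else None, l[abs(l[:,1])<.1][:,0].min() if (abs(l[:,1])<.1).any() else None)
s=get_state();p=s['tool_pos'];from scipy.spatial.transform import Rotation as Ro;M=Ro.from_quat(s['eef_rot']).as_matrix()
u=lambda a:np.array([np.sin(np.radians(a)),np.cos(np.radians(a))]);t=lambda a:np.array([-u(a)[1],u(a)[0]])
for a in (60.3,52,44,36,28,22,15.65):
    for lead in (0,.013):
        k=piv+.132*u(a)+lead*t(a);print(a,lead,((np.r_[k,.075]-p)@M).round(4),'rz',round(-np.radians(60.3-a),3))
```

```text
3642 [0.60001316 0.26412384 0.02005117] [0.9499906  0.49068586 0.16291428]
[-0.02378928 -0.14168419] [ 0.38329482 -0.05096913]
60.3 [0.66365936 0.20140054] -0.11466510197591667 -0.023956181954343053
45 [0.6423381 0.2293381] -0.06264434873200811 -0.005125779836764327
30 [0.615      0.25031535] -0.02544324942722958 0.004610203320361452
15.65 [0.58460835 0.26310643] 0.011804471727070678 0.0052135930473017665
60.3 0 [ 0.0011 -0.0002  0.0524] rz -0.0
60.3 0.013 [ 0.0012 -0.0132  0.0525] rz -0.0
52 0 [-0.0002 -0.0192  0.0525] rz -0.145
52 0.013 [-0.002  -0.0321  0.0525] rz -0.145
44 0 [-0.004  -0.0372  0.0525] rz -0.284
44 0.013 [-0.0076 -0.0497  0.0525] rz -0.284
36 0 [-0.0104 -0.0545  0.0525] rz -0.424
36 0.013 [-0.0157 -0.0664  0.0526] rz -0.424
28 0 [-0.0191 -0.0708  0.0526] rz -0.564
28 0.013 [-0.026  -0.0818  0.0526] rz -0.564
22 0 [-0.027  -0.0821  0.0526] rz -0.668
22 0.013 [-0.035  -0.0923  0.0527] rz -0.668
15.65 0 [-0.0366 -0.0931  0.0527] rz -0.779
15.65 0.013 [-0.0457 -0.1023  0.0527] rz -0.779
```

Run:
```python
from h import *
f=np.load('/tmp/scene.npz');W=cloud('scene',f['d']);q=W[(W[...,2]>.03)&(W[...,2]<.2)&(W[...,0]>.67)&(W[...,0]<.9)&(W[...,1]>.28)&(W[...,1]<.5)]
print(len(q),q.min(0),q.max(0));h=q[q[:,2]>.13];print('cap',h.min(0),h.max(0),h.mean(0))
```

```text
1716 [0.67015682 0.31158272 0.03010508] [0.89996548 0.49068586 0.16291428]
cap [0.67024353 0.32926397 0.1302199 ] [0.69981494 0.35721502 0.16291428] [0.68875647 0.3412205  0.15363412]
```

To row units: 0.048 m / 0.5 = 0.096, 0.02 m / 0.5 = 0.04.

Request:
handwheel:
  rows:
    - [[0.5,0.004,0,0.04,0,0,0],[0.5,0.004,0,0.08,0,0,0],[0.5,0.004,0,0.096,0,0,0],[0.5,0.004,0,0.096,0,0,0],[0.5,0.004,0,0.096,0,0,0]]

```text
clock: 2.85
tool_pos: [0.6667, 0.2024, 0.0822]
eef_rot: [0.966, 0.258, 0.001, -0.0]
contact_force: [-0.4, -0.2, 0.6]
opening: 0.502
finger_force: 0.0
```

To row units: -0.092 m / 0.5 = -0.184, -0.082 m / 0.5 = -0.164, -0.668 rad / 1.5708 = -0.4253.

Request:
handwheel:
  rows:
    - [[0.5,0,0,0.012,0,0,0],[0.5,-0.008,-0.026,0.012,0,0,0],[0.5,-0.01,-0.044,0.012,0,0,-0.0446],[0.5,-0.014,-0.064,0.012,0,0,-0.0923],[0.5,-0.025,-0.1,0.012,0,0,-0.1808],[0.5,-0.041,-0.132,0.012,0,0,-0.2699],[0.5,-0.062,-0.164,0.012,0,0,-0.3591],[0.5,-0.08,-0.184,0.012,0,0,-0.4253],[0.5,-0.08,-0.184,0.012,0,0,-0.4253]]

```text
clock: 3.75
tool_pos: [0.5823, 0.2645, 0.0752]
eef_rot: [0.827, 0.562, -0.001, -0.001]
contact_force: [0.1, 0.2, -0.2]
opening: 0.502
finger_force: 0.0
```

Run:
```python
from h import *
from scipy.spatial.transform import Rotation as Ro
s=get_state();p=s['tool_pos'];M=Ro.from_quat(s['eef_rot']).as_matrix();print(M.round(3)[:, :2].T)
piv=np.array([.549,.136]);u=lambda a:np.array([np.sin(np.radians(a)),np.cos(np.radians(a))]);t=lambda a:np.array([-u(a)[1],u(a)[0]])
for a,l in((19,.013),(15.65,.013),(15.65,.016)):print(((np.r_[piv+.132*u(a)+l*t(a),p[2]]-p)@M).round(4))
im,d=snapshot('scene');W=cloud('scene',d);q=W[(np.hypot(W[...,0]-.595,W[...,1]-.257)<.04)&(W[...,2]>.066)&(W[...,2]<.1)&(im.max(2)<70)];print(q.mean(0))
```

```text
[[ 0.369  0.929  0.001]
 [ 0.929 -0.369 -0.003]]
[-0.0005 -0.0027  0.    ]
[-0.0018 -0.0103  0.    ]
[-0.0021 -0.0133  0.    ]
[nan nan nan]<stdin>:6: RuntimeWarning: Mean of empty slice.
  ret = um.true_divide(
```

To row units: -0.014 m / 0.5 = -0.028, -0.013 m / 0.5 = -0.026, -0.11 rad / 1.5708 = -0.07.

Request:
handwheel:
  rows:
    - [[0.5,-0.001,-0.006,0,0,0,-0.0255],[0.5,-0.002,-0.012,0,0,0,-0.0509],[0.5,-0.003,-0.018,0,0,0,-0.07],[0.5,-0.004,-0.024,0,0,0,-0.07],[0.5,-0.004,-0.026,0,0,0,-0.07],[0.5,-0.004,-0.028,0,0,0,-0.07],[0.5,-0.004,-0.028,0,0,0,-0.07]]

```text
clock: 4.5
tool_pos: [0.5715, 0.2655, 0.0748]
eef_rot: [0.796, 0.605, 0.0, 0.0]
contact_force: [-0.5, -0.3, 0.7]
opening: 0.503
finger_force: 0.0
```

Run:
```python
from h import *
C=cam('wrist');im,d=snapshot('wrist');W=cloud('wrist',d,C)
m=(np.hypot(W[...,0]-.585,W[...,1]-.263)<.03)&(W[...,2]>.09)&(W[...,2]<.1);print(m.sum(),rect(W[m]))
print(get_state()['contact_force'])
im,d=snapshot('scene');save('s3.png',cv2.resize(im[180:270,320:440],None,fx=5,fy=5,interpolation=2))
```

```text
0 (array([0., 0.]), array([0., 0.]), 0.0)
[ 0.10402842  0.37531349 -0.63704107]
```

View pics/s3.png

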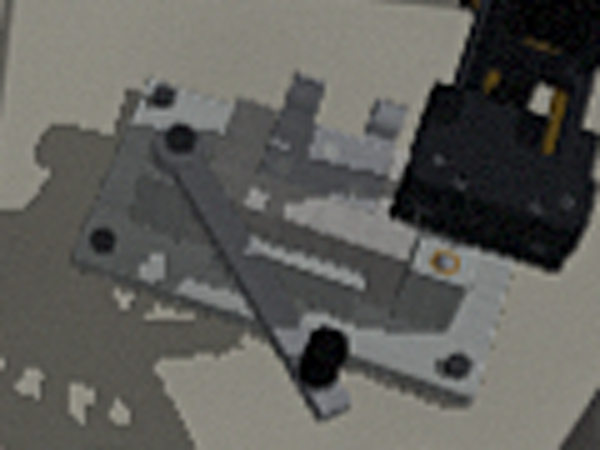

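Run:
```python
from h import *
from scipy.spatial.transform import Rotation as Ro
s=get_state();p=s['tool_pos'];M=Ro.from_quat(s['eef_rot']).as_matrix();print(p)
P=[p+M@[x,y,z] for y in(-.022,.022) for z in (-.045,0) for x in (-.009,.009)]
print('scene',proj('scene',P).round());print('wrist',proj('wrist',P).round())
im,d=snapshot('wrist');W=cloud('wrist',d)
l=(W-p)@M   # tool coords
m=(im.max(2)<90)&(l[...,2]>-.06)&(l[...,2]<.01)&(abs(l[...,1])<.07)&(abs(l[...,0])<.04)
for a in (1,-1):
    q=l[m&(l[...,1]*a>0)];print(len(q),q.min(0),q.max(0))
    for z in np.arange(-.06,.01,.01):
        k=q[(q[:,2]>z)&(q[:,2]<z+.01)];print(z.round(3),len(k),k.min(0).round(3) if len(k) else '',k.max(0).round(3) if len(k) else '')
im,d=snapshot('scene');W=cloud('scene',d);l=(W-p)@M
m=(abs(l[...,0])<.05)&(abs(l[...,1])<.07)&(l[...,2]<.01);print('scene lowest',l[m][:,2].max(),np.sort(W[m][:,2])[:50:10])
```

```text
[0.57164901 0.26542723 0.07483135]
scene [[414. 201.]
 [422. 204.]
 [409. 213.]
 [416. 215.]
 [409. 216.]
 [417. 219.]
 [404. 227.]
 [412. 230.]]
wrist [[214. 318.]
 [212. 276.]
 [227. 270.]
 [226. 237.]
 [326. 318.]
 [327. 276.]
 [314. 270.]
 [315. 237.]]
1947 [-0.00993216  0.00487318 -0.05997204] [0.01128196 0.03925586 0.00811752]
-0.06 840 [-0.008  0.024 -0.06 ] [ 0.011  0.039 -0.05 ]
-0.05 644 [-0.009  0.024 -0.05 ] [ 0.011  0.038 -0.04 ]
-0.04 442 [-0.009  0.024 -0.04 ] [ 0.011  0.037 -0.03 ]
-0.03 16 [-0.008  0.024 -0.03 ] [ 0.01   0.032 -0.029]
-0.02 0  
-0.01 0  
0.0 5 [-0.01   0.005  0.007] [-0.008  0.005  0.008]
1931 [-0.00905404 -0.03561862 -0.05999624] [ 0.01123663 -0.01988085 -0.02861263]
-0.06 841 [-0.008 -0.036 -0.06 ] [ 0.011 -0.02  -0.05 ]
-0.05 645 [-0.009 -0.035 -0.05 ] [ 0.011 -0.02  -0.04 ]
-0.04 432 [-0.008 -0.034 -0.04 ] [ 0.011 -0.02  -0.03 ]
-0.03 13 [-0.001 -0.028 -0.03 ] [ 0.01  -0.02  -0.029]
-0.02 0  
-0.01 0  
0.0 0  
scene lowest 0.009658747948657427 [0.06516123 0.06650669 0.12947215 0.13303495 0.1377392 ]
```

Run:
```python
from h import *
from scipy.spatial.transform import Rotation as Ro
print(grip_point_offset() if callable(grip_point_offset) else grip_point_offset)
s=get_state();p=s['tool_pos'];M=Ro.from_quat(s['eef_rot']).as_matrix()
for n in('scene','side'):
    im,d=snapshot(n);W=cloud(n,d);l=(W-p)@M
    m=(im.max(2)<80)&(abs(l[...,0])<.06)&(abs(l[...,1])<.12)&(l[...,2]<.03)&(l[...,2]>-.15)&(W[...,2]>.07)
    print(n)
    for z in np.arange(-.14,.03,.01):
        k=l[m&(l[...,2]>z)&(l[...,2]<z+.01)]
        if len(k)>2:print(z.round(3),len(k),k.min(0).round(3),k.max(0).round(3))
    if n=='side':save('sd4.png',cv2.resize(im[60:240,200:400],None,fx=3,fy=3,interpolation=2))
```

```text
0.0187
scene
-0.14 828 [-0.031 -0.012 -0.14 ] [ 0.037  0.096 -0.13 ]
-0.13 133 [-0.031 -0.075 -0.13 ] [ 0.037  0.095 -0.12 ]
-0.12 294 [-0.031 -0.051 -0.12 ] [ 0.037  0.092 -0.11 ]
-0.11 137 [-0.031 -0.044 -0.11 ] [ 0.037  0.088 -0.1  ]
-0.1 53 [-0.03  -0.078 -0.1  ] [ 0.036  0.087 -0.094]
-0.08 9 [-0.002 -0.022 -0.076] [ 0.011 -0.02  -0.071]
-0.07 20 [-0.002 -0.025 -0.07 ] [ 0.012 -0.021 -0.06 ]
-0.06 14 [-0.005 -0.024 -0.058] [ 0.013 -0.021 -0.056]
-0.03 41 [-0.04   0.097 -0.024] [-0.026  0.113 -0.02 ]
-0.02 25 [-0.042  0.098 -0.02 ] [-0.026  0.115 -0.01 ]
-0.01 20 [-0.042  0.108 -0.009] [-0.026  0.114 -0.001]
0.0 10 [-0.058  0.079  0.   ] [-0.029  0.114  0.004]
side
-0.14 493 [-0.038 -0.095 -0.14 ] [ 0.034  0.092 -0.13 ]
-0.13 103 [-0.039 -0.093 -0.13 ] [ 0.022  0.091 -0.12 ]
-0.12 131 [-0.039 -0.09  -0.12 ] [ 0.029  0.084 -0.11 ]
-0.11 94 [-0.039 -0.086 -0.11 ] [ 0.023  0.084 -0.1  ]
-0.1 19 [-0.035 -0.084 -0.1  ] [ 0.002  0.084 -0.093]
-0.09 3 [-0.014 -0.031 -0.087] [-0.007 -0.031 -0.084]
-0.08 29 [-0.014 -0.037 -0.079] [ 0.006  0.036 -0.07 ]
-0.07 30 [-0.015 -0.039 -0.069] [-0.004  0.036 -0.061]
-0.06 27 [-0.016 -0.036 -0.06 ] [ 0.001  0.035 -0.05 ]
-0.05 23 [-0.015 -0.037 -0.049] [-0.002  0.034 -0.041]
-0.04 18 [-0.012 -0.035 -0.038] [-0.004  0.034 -0.03 ]
-0.03 14 [-0.047  0.097 -0.025] [-0.028  0.11  -0.02 ]
-0.02 15 [-0.051  0.097 -0.019] [-0.036  0.109 -0.01 ]
-0.01 11 [-0.048  0.097 -0.009] [-0.042  0.109 -0.001]
0.0 5 [-0.046  0.097  0.001] [-0.04   0.109  0.005]
```

View pics/sd4.png

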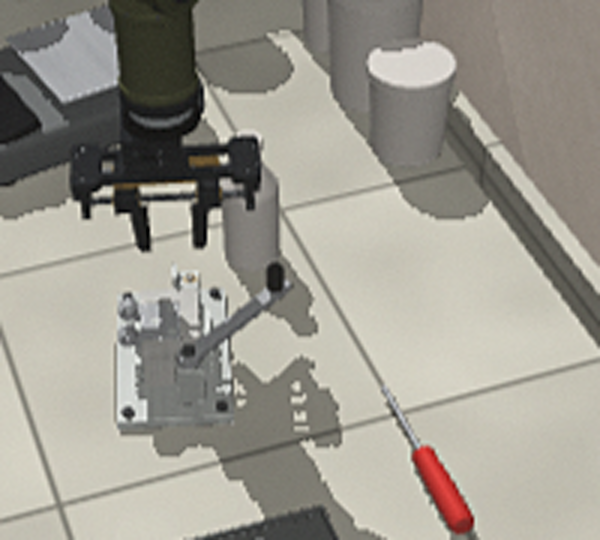

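The side view shows the knob untouched at crop (275,277) and the fingertips hovering above the jig at crop (145,245) and (200,245). All three cameras put the tips about 29 mm above the reported TCP, so the fingers passed over the knob. From here I'll use the measured tip offset, tool (0.001, 0.002, −0.029). I'll go back to the knob and go lower.

Add to h.py:
```python
from scipy.spatial.transform import Rotation as Ro
OFF=np.array([.001,.002,-.029])
def delta(tip,yaw,up=0):
    "tool-axis shift+turn to bring real tip to world point with tool x at yaw (deg)"
    s=get_state();p=s['tool_pos'];M=Ro.from_quat(s['eef_rot']).as_matrix()
    y=np.radians(yaw);N=np.array([[np.cos(y),np.sin(y),0],[np.sin(y),-np.cos(y),0],[0,0,-1]])
    return np.r_[M.T@(np.array(tip)-N@OFF-p),Ro.from_matrix(M.T@N).as_rotvec()].round(4)
```

Run:
```python
from h import *
piv=np.array([.549,.136]);u=lambda a:np.array([np.sin(np.radians(a)),np.cos(np.radians(a))]);t=lambda a:np.array([-u(a)[1],u(a)[0]])
print(delta([*(.5*(u(60.3)*.264)+piv),.105],29.7),delta([*(.5*(u(60.3)*.264)+piv),.076],29.7))
```

```text
[-3.620e-02  1.037e-01 -1.200e-03  1.000e-04 -1.000e-04  7.803e-01] [-3.620e-02  1.037e-01  2.780e-02  1.000e-04 -1.000e-04  7.803e-01]
```

To row units: 0.1037 m / 0.5 = 0.2074, 0.08 m / 0.5 = 0.16, 0.78 rad / 1.5708 = 0.4966.

Request:
handwheel:
  rows:
    - [[0.5,-0.012,0.04,-0.008,0,0,0.0955],[0.5,-0.024,0.08,-0.008,0,0,0.191],[0.5,-0.04,0.12,-0.008,0,0,0.2865],[0.5,-0.06,0.16,-0.008,0,0,0.382],[0.5,-0.072,0.2074,-0.008,0,0,0.4775],[0.5,-0.072,0.2074,-0.002,0,0,0.4966],[0.5,-0.072,0.2074,0.02,0,0,0.4966],[0.5,-0.072,0.2074,0.04,0,0,0.4966],[0.5,-0.072,0.2074,0.0556,0,0,0.4966],[0.5,-0.072,0.2074,0.0556,0,0,0.4966]]

```text
clock: 5.8
tool_pos: [0.6596, 0.2034, 0.045]
eef_rot: [0.966, 0.257, -0.002, -0.0]
contact_force: [-0.3, 0.2, -0.5]
opening: 0.502
finger_force: 0.0
```

Run:
```python
from h import *
piv=np.array([.549,.136]);u=lambda a:np.array([np.sin(np.radians(a)),np.cos(np.radians(a))]);t=lambda a:np.array([-u(a)[1],u(a)[0]])
for a in (60.3,52,44,36,28,22,18,15.65):print(a,delta([*(piv+.132*u(a)+.013*t(a)),.076],90-a))
```

```text
60.3 [ 0.0015 -0.0112 -0.002  -0.0016  0.0037  0.0023]
52 [-0.002  -0.03   -0.0019 -0.0018  0.0035 -0.1426]
44 [-0.0079 -0.0474 -0.0019 -0.0021  0.0034 -0.2822]
36 [-0.0161 -0.0639 -0.0018 -0.0023  0.0033 -0.4218]
28 [-0.0266 -0.079  -0.0017 -0.0026  0.0031 -0.5615]
22 [-0.0358 -0.0893 -0.0017 -0.0027  0.003  -0.6662]
18 [-0.0425 -0.0956 -0.0017 -0.0029  0.0029 -0.736 ]
15.65 [-0.0466 -0.0991 -0.0016 -0.0029  0.0029 -0.777 ]
```

To row units: -0.084 m / 0.5 = -0.168, -0.079 m / 0.5 = -0.158, -0.61 rad / 1.5708 = -0.3883.

Request:
handwheel:
  rows:
    - [[0.5,0.003,-0.022,-0.002,0,0,0],[0.5,0,-0.04,-0.002,0,0,-0.0446],[0.5,-0.004,-0.06,-0.002,0,0,-0.0891],[0.5,-0.01,-0.078,-0.002,0,0,-0.1337],[0.5,-0.016,-0.095,-0.002,0,0,-0.1783],[0.5,-0.024,-0.112,-0.002,0,0,-0.2228],[0.5,-0.032,-0.128,-0.002,0,0,-0.2674],[0.5,-0.053,-0.158,-0.002,0,0,-0.3565],[0.5,-0.062,-0.168,-0.002,0,0,-0.3883],[0.5,-0.062,-0.168,-0.002,0,0,-0.3883]]

```text
clock: 6.8
tool_pos: [0.5921, 0.2621, 0.0485]
eef_rot: [0.845, 0.535, 0.0, -0.001]
contact_force: [0.0, -0.3, -0.8]
opening: 0.503
finger_force: 0.0
```

Run:
```python
from h import *
im,d=snapshot('scene');W=cloud('scene',d);q=W[(W[...,2]>.088)&(W[...,2]<.099)&(im.max(2)<60)&(W[...,0]>.57)&(W[...,0]<.68)&(abs(W[...,1]-.24)<.06)];print(len(q),q.mean(0) if len(q) else 0)
piv=np.array([.549,.136]);u=lambda a:np.array([np.sin(np.radians(a)),np.cos(np.radians(a))]);t=lambda a:np.array([-u(a)[1],u(a)[0]])
for a,l in ((18,.013),(15.65,.013),(15.65,.016)):print(a,delta([*(piv+.132*u(a)+l*t(a)),.076],90-a))
```

```text
2 [0.57268029 0.27632901 0.09839973]
18 [-0.004  -0.0181  0.0015  0.0003 -0.0007 -0.1291]
15.65 [-0.0054 -0.0233  0.0015  0.0004 -0.0007 -0.1701]
15.65 [-0.0059 -0.0262  0.0015  0.0004 -0.0007 -0.1701]
```

To row units: -0.026 m / 0.5 = -0.052, -0.025 m / 0.5 = -0.05, -0.17 rad / 1.5708 = -0.1082.

Request:
handwheel:
  rows:
    - [[0.5,-0.002,-0.01,0.002,0,0,-0.0318],[0.5,-0.004,-0.02,0.002,0,0,-0.0637],[0.5,-0.008,-0.03,0.002,0,0,-0.0828],[0.5,-0.009,-0.038,0.002,0,0,-0.1082],[0.5,-0.01,-0.044,0.002,0,0,-0.1082],[0.5,-0.01,-0.05,0.002,0,0,-0.1082],[0.5,-0.01,-0.052,0.002,0,0,-0.1082],[0.5,-0.01,-0.052,0.002,0,0,-0.1082]]

```text
clock: 7.65
tool_pos: [0.57, 0.2655, 0.047]
eef_rot: [0.797, 0.604, 0.001, 0.002]
contact_force: [5.2, -1.9, -3.6]
opening: 0.499
finger_force: 3.0
```

Run:
```python
from h import *
for n in('scene','side','wrist'):
    im,d=snapshot(n);W=cloud(n,d);m=(W[...,2]>.065)&(W[...,2]<.072)&(W[...,0]>.55)&(W[...,0]<.65)&(W[...,1]>.14)&(W[...,1]<.29)&(im.max(2)>70);q=W[m];l=(q[:,:2]-[.549,.136]);a=np.degrees(np.arctan2(l[:,0],l[:,1]));print(n,len(q),np.median(a) if len(q) else 0)
```

```text
scene 200 15.588827904565353
side 112 13.304428298706746
wrist 3259 14.289160412058438
```

The manual's scale: shifts go in shares of 0.5 m and turns go in shares of 90 degrees. Converting my numbers, -0.003 m / 0.5 = -0.006, -0.002 m / 0.5 = -0.004.

Request:
handwheel:
  rows:
    - [[0.5,0,-0.002,0,0,0,0],[0.5,0,-0.004,0,0,0,0],[0.5,0,-0.006,0,0,0,0],[0.5,0,-0.006,0,0,0,0]]

```text
clock: 8.2
tool_pos: [0.57, 0.2656, 0.047]
eef_rot: [0.797, 0.603, 0.003, 0.003]
contact_force: [11.1, -2.7, -8.1]
opening: 0.502
finger_force: 5.7
```

Request:
handwheel:
  rows:
    - [[0.5,0,0.012,0,0,0,0],[0.5,0,0.02,0,0,0,0],[0.5,0,0.02,-0.06,0,0,0],[0.5,0,0.02,-0.12,0,0,0],[0.5,-0.08,0.02,-0.2,0,0,0],[0.5,-0.16,0.02,-0.28,0,0,0],[0.5,-0.24,0.02,-0.32,0,0,0],[0.5,-0.24,0.02,-0.32,0,0,0]]

```text
clock: 9.0
tool_pos: [0.5422, 0.144, 0.2101]
eef_rot: [0.798, 0.602, 0.0, 0.002]
contact_force: [0.9, -0.6, -0.1]
opening: 0.5
finger_force: 0.0
```

Run:
```python
from h import *
for n in('scene','wrist'):
    im,d=snapshot(n);W=cloud(n,d)
    for lo,hi,dk in((.065,.072,0),(.085,.1,1)):
        m=(W[...,2]>lo)&(W[...,2]<hi)&(W[...,0]>.55)&(W[...,0]<.65)&(W[...,1]>.14)&(W[...,1]<.3)&((im.max(2)>70)^(dk==1));q=W[m];l=(q[:,:2]-[.549,.136]);a=np.degrees(np.arctan2(l[:,0],l[:,1]));print(n,len(q),np.median(a) if len(q) else 0,q.mean(0))
save('w5.png',im)
```

```text
scene 284 15.55449480871281 [0.56905821 0.20965761 0.06852828]
scene 61 16.806225514626803 [0.58661477 0.26590684 0.09452496]
wrist 3157 14.720972534962884 [0.56933693 0.21412897 0.06780736]
wrist 565 15.114535687576526 [0.58366625 0.26505812 0.09527234]
```

At the stop the push rose to 11 N with no further motion. The bar now reads 15.6°, against 15.65° for shut, so it is home. On to the leaf.

Run:
```python
from h import *
print(delta([.46,-.279,.24],0))
```

```text
[-4.3210e-01  3.5400e-02 -3.1000e-03  5.0000e-04 -1.3000e-03  1.2964e+00]
```

To row units: -0.432 m / 0.5 = -0.864, -0.395 m / 0.5 = -0.79, 1.297 rad / 1.5708 = 0.8257.

Request:
handwheel:
  rows:
    - [[1,-0.08,0.006,0,0,0,0.0828],[1,-0.17,0.014,0,0,0,0.1655],[1,-0.26,0.02,0,0,0,0.2483],[1,-0.35,0.028,0,0,0,0.331],[1,-0.44,0.036,0,0,0,0.4138],[1,-0.53,0.044,0,0,0,0.4966],[1,-0.62,0.052,0,0,0,0.5793],[1,-0.71,0.06,0,0,0,0.6621],[1,-0.79,0.066,0,0,0,0.7448],[1,-0.864,0.07,0,0,0,0.8257]]

```text
clock: 10.1
tool_pos: [0.4605, -0.2757, 0.2057]
eef_rot: [1.0, -0.0, -0.0, -0.001]
contact_force: [0.1, -0.1, 0.3]
opening: 1.001
finger_force: 0.0
```

Request:
handwheel:
  rows:
    - [[1,0,0,0,0,0,0],[1,0,0,0,0,0,0]]

```text
clock: 10.3
tool_pos: [0.4604, -0.2745, 0.2057]
eef_rot: [1.0, 0.002, -0.001, -0.001]
contact_force: [0.3, 0.9, 0.4]
opening: 0.997
finger_force: 0.0
```

Run:
```python
from h import *
print(get_state()['q'].round(2))
C=cam('wrist');im,d=snapshot('wrist');np.savez('/tmp/w6',im=im,d=d,R=C[1],t=C[2]);save('w6.png',im);W=cloud('wrist',d,C)
z=W[...,2];mx=im.max(2).astype(int);T=(abs(W[...,0]-.54)<.09)&(abs(W[...,1]+.27)<.09)
m=big(T&(z>.010)&(z<.0165)&(im[...,1]>70));print('plate',m.sum(),rect(W[m]))
m=big(T&(z>.017)&(z<.026));print('kn',m.sum(),rect(W[m]),W[m].mean(0))
```

```text
[ 0.36  0.58  0.16  1.85 -0.13  0.73 -0.98]
plate 2479 (array([ 531.3, -278.7]), array([56. , 45.6]), 85.3)
kn 387 (array([ 562.3, -281.2]), array([17.9, 17.3]), 85.6) [ 0.56208073 -0.28126694  0.02089691]
```

View pics/w6.png

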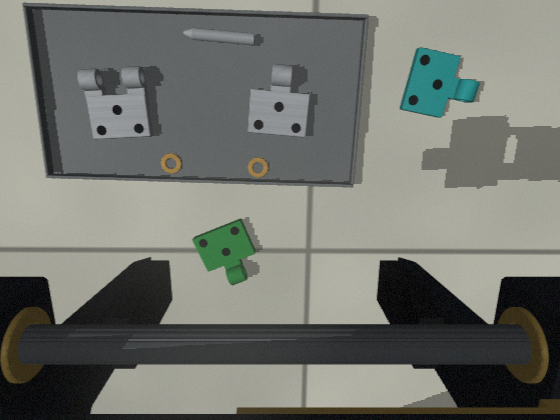

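The wrist view shows the single-knuckle leaf at (280,108), knuckle at (283,76). The spare is at (118,105), and the green and turquoise look-alikes are outside the tray. The leaf's origin is (0.5282,−0.2785), yaw −4.55°.

Run:
```python
from h import *
print(delta([.5282,-.2785,.05],-4.55))
```

```text
[ 0.0667  0.004   0.1849 -0.0025  0.001   0.0855]
```

To row units: 0.185 m / 0.5 = 0.37, 0.15 m / 0.5 = 0.3, 0.0855 rad / 1.5708 = 0.0544.

Request:
handwheel:
  rows:
    - [[0.85,0.06,0.004,0.06,0,0,0.0255],[0.85,0.12,0.008,0.14,0,0,0.0544],[0.85,0.1334,0.008,0.22,0,0,0.0544],[0.85,0.1334,0.008,0.3,0,0,0.0544],[0.85,0.1334,0.008,0.37,0,0,0.0544],[0.85,0.1334,0.008,0.37,0,0,0.0544],[0.85,0.1334,0.008,0.37,0,0,0.0544]]

```text
clock: 11.05
tool_pos: [0.5271, -0.2777, 0.0219]
eef_rot: [0.999, -0.04, -0.0, -0.001]
contact_force: [-0.1, -0.0, 0.2]
opening: 0.852
finger_force: 0.0
```

Run:
```python
from h import *
print(delta([.5282,-.2785,.006],-4.55))
s=get_state();p=s['tool_pos'];M=Ro.from_quat(s['eef_rot']).as_matrix()
im,d=snapshot('wrist');W=cloud('wrist',d);l=(W-p)@M
m=(im.max(2)<110)&(l[...,2]>-.06)&(l[...,2]<-.015)&(abs(l[...,0])<.03)&(abs(l[...,1])<.07)
for a in (1,-1):
    q=l[m&(l[...,1]*a>0)];print(q.min(0),q.max(0))
k=(W[...,2]>.017)&(W[...,2]<.026)&(abs(W[...,0]-.56)<.03)&(abs(W[...,1]+.28)<.02);print('kn',k.sum(),rect(W[k]))
```

```text
[ 0.0002 -0.0012  0.0449 -0.0017  0.0006 -0.0014]
[-0.00674366  0.03848834 -0.05996545] [ 0.01366002  0.05413833 -0.02991915]
[-0.00708644 -0.05141134 -0.05999675] [ 0.01374945 -0.03541803 -0.02957545]
kn 1305 (array([ 563.7, -282.2]), array([18. , 17.5]), 84.7)
```

To row units: 0.044 m / 0.5 = 0.088, 0.042 m / 0.5 = 0.084.

Request:
handwheel:
  rows:
    - [[0.85,0,0,0.03,0,0,0],[0.85,0,0,0.06,0,0,0],[0.85,0,0,0.076,0,0,0],[0.85,0,0,0.084,0,0,0],[0.85,0,0,0.088,0,0,0],[0.85,0,0,0.088,0,0,0]]

```text
clock: 11.7
tool_pos: [0.5263, -0.2799, -0.0221]
eef_rot: [0.999, -0.042, -0.0, -0.0]
contact_force: [0.2, 1.0, 0.3]
opening: 0.848
finger_force: 0.0
```

Request:
handwheel:
  rows:
    - [[0.4,0,0,0,0,0,0],[0.4,0,0,0,0,0,0],[0.4,0,0,0,0,0,0],[0.4,0,0,0,0,0,0],[0.4,0,0,0,0,0,0],[0.4,0,0,0,0,0,0]]
  grip_force: 35

```text
clock: 12.3
tool_pos: [0.5266, -0.2796, -0.0217]
eef_rot: [0.999, -0.042, 0.0, -0.0]
contact_force: [-1.2, 0.6, 4.2]
opening: 0.624
finger_force: 35.0
```

To row units: -0.14 m / 0.5 = -0.28, -0.12 m / 0.5 = -0.24.

Request:
handwheel:
  rows:
    - [[0.4,0,0,-0.02,0,0,0],[0.4,0,0,-0.06,0,0,0],[0.4,0,0,-0.12,0,0,0],[0.4,0,0,-0.18,0,0,0],[0.4,0,0,-0.24,0,0,0],[0.4,0,0,-0.28,0,0,0],[0.4,0,0,-0.28,0,0,0],[0.4,0,0,-0.28,0,0,0]]

```text
clock: 13.1
tool_pos: [0.526, -0.2797, 0.1178]
eef_rot: [0.999, -0.042, -0.0, -0.0]
contact_force: [-0.7, 0.2, -2.2]
opening: 0.628
finger_force: 35.0
```

Run:
```python
from h import *
s=get_state();p=s['tool_pos'];M=Ro.from_quat(s['eef_rot']).as_matrix()
C=cam('wrist');im,d=snapshot('wrist');np.savez('/tmp/w7',im=im,d=d,R=C[1],t=C[2],p=p,M=M);save('w7.png',im);W=cloud('wrist',d,C);l=(W-p)@M
m=(l[...,2]>-.05)&(l[...,2]<-.01)&(abs(l[...,1])<.027)&(l[...,0]>-.02)&(l[...,0]<.07)&(im[...,1]>60)
q=l[m];print(len(q),q.min(0),q.max(0));z=q[:,2]
for a,b in((-.05,-.045),(-.045,-.04),(-.04,-.037),(-.037,-.034),(-.034,-.031),(-.031,-.028),(-.028,-.025)):
    k=q[(z>a)&(z<b)];print(a,len(k),rect(k) if len(k)>5 else '')
```

```text
13403 [-0.01721262 -0.0269967  -0.04548785] [ 0.04551275  0.0269997  -0.02430712]
-0.05 14 (array([36.8,  0.6]), array([13.5,  3.6]), 75.8)
-0.045 1858 (array([36.3,  0.3]), array([17.9, 16.4]), 90.0)
-0.04 299 (array([18.2, -6.4]), array([60.3, 21.5]), 20.4)
-0.037 9336 (array([14.5,  0. ]), array([62., 54.]), 0.0)
-0.034 1570 (array([13.9, -0. ]), array([62.3, 53.9]), 0.0)
-0.031 195 (array([21.8,  0. ]), array([ 0.9, 53.5]), 0.0)
-0.028 128 (array([21.8,  0.1]), array([ 1.1, 53.6]), 0.2)
```

View pics/w7.png

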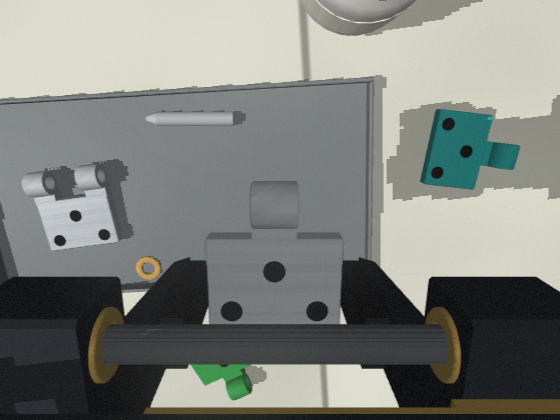

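The view shows the leaf held square, knuckle at (274,205), with the tray's other contents undisturbed. Next I'll work out the move to a standoff point.

Add to h.py:
```python
def deltab(bore,tgt,yaw):
    s=get_state();p=s['tool_pos'];M=Ro.from_quat(s['eef_rot']).as_matrix()
    y=np.radians(yaw);N=np.array([[np.cos(y),np.sin(y),0],[np.sin(y),-np.cos(y),0],[0,0,-1]])
    return np.r_[M.T@(np.array(tgt)-N@np.array(bore)-p),Ro.from_matrix(M.T@N).as_rotvec()].round(4)
```

Run:
```python
from h import *
f=np.load('/tmp/w7.npz');W=cloud('wrist',f['d'],(camera_params('wrist'),f['R'],f['t']));l=(W-f['p'])@f['M']
m=(l[...,2]>-.04)&(l[...,2]<-.033)&(abs(l[...,1])<.025)&(l[...,0]>-.012)&(l[...,0]<.02);q=l[m]
A=np.c_[q[:,:2],np.ones(len(q))];print(len(q),np.linalg.lstsq(A,q[:,2],rcond=None)[0])
e=np.array([.9629,-.2698,0]);B=np.array([.5076,.2154,.057])
print(deltab([.036,.0003,-.0358],B-.05*e+[0,0,.055],-15.65))
```

```text
8655 [ 0.00752628 -0.00124937 -0.03477261]
[-0.1435 -0.508   0.0415 -0.0006  0.002   0.1895]
```

To row units: -0.43 m / 0.5 = -0.86, -0.39 m / 0.5 = -0.78, 0.19 rad / 1.5708 = 0.121.

Request:
handwheel:
  rows:
    - [[0.4,-0.02,-0.06,0,0,0,0.0127],[0.4,-0.044,-0.15,0,0,0,0.0255],[0.4,-0.068,-0.24,0,0,0,0.0382],[0.4,-0.092,-0.33,0,0,0,0.0509],[0.4,-0.116,-0.42,0,0,0,0.0637],[0.4,-0.14,-0.51,0,0,0,0.0764],[0.4,-0.166,-0.6,0,0,0,0.0891],[0.4,-0.192,-0.69,0,0,0,0.1019],[0.4,-0.22,-0.78,0,0,0,0.1146],[0.4,-0.244,-0.86,0,0,0,0.121]]

```text
clock: 14.15
tool_pos: [0.439, 0.1609, 0.1167]
eef_rot: [0.991, -0.136, -0.001, 0.001]
contact_force: [0.8, -0.3, -2.6]
opening: 0.625
finger_force: 35.0
```

Request:
handwheel:
  rows:
    - [[0.4,0,-0.06,0,0,0,0],[0.4,0,-0.12,0,0,0,0],[0.4,0,-0.12,0,0,0,0],[0.4,0,-0.12,0,0,0,0]]

```text
clock: 14.55
tool_pos: [0.456, 0.2166, 0.1167]
eef_rot: [0.991, -0.136, -0.001, 0.001]
contact_force: [0.1, -0.2, -1.4]
opening: 0.629
finger_force: 35.0
```

Run:
```python
from h import *
e=np.array([.9629,-.2698,0]);B=np.array([.5076,.2154,.057])
print(deltab([.036,.0003,-.0358],B-.05*e+[0,0,.04],-15.65))
```

```text
[-0.0359 -0.0132  0.0556  0.0022  0.0015  0.0011]
```

To row units: 0.055 m / 0.5 = 0.11, -0.036 m / 0.5 = -0.072.

Request:
handwheel:
  rows:
    - [[0.4,-0.036,-0.014,0.02,0,0,0],[0.4,-0.072,-0.026,0.04,0,0,0],[0.4,-0.072,-0.026,0.08,0,0,0],[0.4,-0.072,-0.026,0.11,0,0,0],[0.4,-0.072,-0.026,0.11,0,0,0],[0.4,-0.072,-0.026,0.11,0,0,0],[0.4,-0.072,-0.026,0.11,0,0,0]]

```text
clock: 15.25
tool_pos: [0.4263, 0.2381, 0.0636]
eef_rot: [0.991, -0.137, 0.0, 0.0]
contact_force: [0.4, 1.1, -1.6]
opening: 0.626
finger_force: 35.0
```

Create meas.py:
```python
from h import *
L=[]
for i in range(3):
    s=get_state();p=s['tool_pos'];M=Ro.from_quat(s['eef_rot']).as_matrix()
    C=cam('wrist');im,d=snapshot('wrist');W=cloud('wrist',d,C);l=(W-p)@M
    def ext(m,yr=None):
        q=l[m];return q
    a=(l[...,2]<-.037)&(l[...,2]>-.05)&(abs(l[...,1])<.014)&(l[...,0]>.022)&(l[...,0]<.05)
    q=l[a];t=np.percentile(q[:,2],3);k=q[q[:,2]<t+.004]
    lb=np.array([(k[:,0].min()+k[:,0].max())/2,(np.percentile(q[:,1],1)+np.percentile(q[:,1],99))/2,t+.0095])
    z=W[...,2];J=(z>.0595)&(z<.0672)&(abs(W[...,0]-.505)<.035)&(abs(W[...,1]-.2154)<.045)&(l[...,0]>.055)&(im.max(2)>60)
    n,lab,st,cc=cv2.connectedComponentsWithStats(J.astype(np.uint8));ids=sorted(range(1,n),key=lambda i:-st[i,4])[:2]
    K=[]
    for i in ids:
        q=W[lab==i];t=np.percentile(q[:,2],97)
        r=cv2.minAreaRect((q[:,:2]*1000).astype(np.float32));K.append([r[0][0]/1000,r[0][1]/1000,t-.0095])
        if len(L)==0:print('kn',st[i,4],np.round(r[1],1),round(r[2],1),np.round(K[-1],4))
    K=np.array(K);K=K[np.argsort(K[:,1])];v=K[1]-K[0];yaw=np.degrees(np.arctan2(-v[0],v[1]))
    L.append(np.r_[lb,K.mean(0),yaw,np.linalg.norm(v)]);print(L[-1].round(4))
m=np.mean(L,0)
print('now bore err in tool',(M.T@(m[3:6]-p)-m[:3]).round(4),'target z .057:',deltab(m[:3],[*m[3:5],.057],m[6]),'tool yaw',np.degrees(np.arctan2(M[1,0],M[0,0])).round(2),s['contact_force'].round(1))
save('w8.png',im)
```

```bash
python3 meas.py
```

```text
kn 1450 [16.2 17.6] 74.3 [0.5015 0.1967 0.0573]
kn 1448 [15.9 17.5] 74.3 [0.5123 0.2352 0.0574]
[ 3.63000e-02  1.00000e-04 -3.51000e-02  5.06900e-01  2.15900e-01
  5.74000e-02 -1.57498e+01  3.99000e-02]
[ 3.6200e-02  1.0000e-04 -3.5100e-02  5.0690e-01  2.1600e-01  5.7400e-02
 -1.5755e+01  3.9900e-02]
[ 3.64000e-02  1.00000e-04 -3.52000e-02  5.06900e-01  2.15900e-01
  5.74000e-02 -1.60336e+01  4.00000e-02]
now bore err in tool [ 0.0474 -0.      0.0415] target z .057: [ 0.0475  0.0001  0.0418 -0.0007 -0.0009  0.0025] tool yaw -15.72 [ 0.4  0.  -1.3]
```

To row units: 0.0415 m / 0.5 = 0.083, 0.0395 m / 0.5 = 0.079.

Request:
handwheel:
  rows:
    - [[0.4,0,0,0.03,0,0,0],[0.4,0,0,0.06,0,0,0],[0.4,0,0,0.079,0,0,0],[0.4,0,0,0.083,0,0,0],[0.4,0,0,0.083,0,0,0],[0.4,0,0,0.083,0,0,0]]

```text
clock: 16.0
tool_pos: [0.4262, 0.239, 0.022]
eef_rot: [0.991, -0.136, 0.0, -0.0]
contact_force: [-0.7, -0.2, -2.5]
opening: 0.627
finger_force: 35.0
```

```bash
python3 meas.py
```

```text
kn 2554 [16.1 17.9] 74.3 [0.5123 0.2352 0.0574]
kn 2529 [16.2 17.9] 74.3 [0.5015 0.1968 0.0574]
[ 3.65000e-02  1.00000e-04 -3.51000e-02  5.06900e-01  2.16000e-01
  5.74000e-02 -1.56675e+01  3.99000e-02]
[ 3.63000e-02  1.00000e-04 -3.51000e-02  5.07000e-01  2.16000e-01
  5.74000e-02 -1.56671e+01  3.98000e-02]
[ 3.62000e-02  1.00000e-04 -3.51000e-02  5.06900e-01  2.16000e-01
  5.74000e-02 -1.56833e+01  4.00000e-02]
now bore err in tool [ 0.0476  0.0003 -0.0002] target z .057: [ 0.0477  0.0003  0.0002 -0.0006 -0.0008  0.    ] tool yaw -15.68 [ 0.2 -1.1 -2.1]
```

To row units: 0.025 m / 0.5 = 0.05, 0.022 m / 0.5 = 0.044.

Request:
handwheel:
  rows:
    - [[0.4,0.016,0,0,0,0,0],[0.4,0.032,0,0,0,0,0],[0.4,0.044,0,0,0,0,0],[0.4,0.05,0,0,0,0,0],[0.4,0.05,0,0,0,0,0],[0.4,0.05,0,0,0,0,0]]

```text
clock: 16.75
tool_pos: [0.4497, 0.2321, 0.0215]
eef_rot: [0.991, -0.136, -0.0, 0.0]
contact_force: [0.3, -0.2, -1.9]
opening: 0.629
finger_force: 35.0
```

```bash
sed -i 's/l\[...,0\]>.055/l[...,0]>.047/' meas.py; python3 meas.py
```

```text
kn 2202 [16.  17.9] 74.1 [0.5125 0.2352 0.0574]
kn 2184 [16.2 17.9] 74.3 [0.5017 0.1967 0.0573]
[ 3.65000e-02  1.00000e-04 -3.51000e-02  5.07100e-01  2.15900e-01
  5.74000e-02 -1.57055e+01  3.99000e-02]
[ 3.63000e-02  1.00000e-04 -3.51000e-02  5.07300e-01  2.15900e-01
  5.73000e-02 -1.57081e+01  4.00000e-02]
[ 3.64000e-02  1.00000e-04 -3.51000e-02  5.07200e-01  2.15900e-01
  5.74000e-02 -1.56998e+01  4.00000e-02]
now bore err in tool [ 0.0236  0.     -0.0008] target z .057: [ 0.0236  0.     -0.0004  0.0001  0.0005  0.0007] tool yaw -15.66 [ 0.4 -0.3 -2.5]
```

To row units: 0.0235 m / 0.5 = 0.047, 0.021 m / 0.5 = 0.042.

Request:
handwheel:
  rows:
    - [[0.4,0.012,0,-0.001,0,0,0],[0.4,0.024,0,-0.0014,0,0,0],[0.4,0.034,0,-0.0014,0,0,0],[0.4,0.042,0,-0.0014,0,0,0],[0.4,0.047,0,-0.0014,0,0,0],[0.4,0.047,0,-0.0014,0,0,0],[0.4,0.047,0,-0.0014,0,0,0],[0.4,0.047,0,-0.0014,0,0,0]]

```text
clock: 17.7
tool_pos: [0.4722, 0.2259, 0.0222]
eef_rot: [0.991, -0.136, -0.0, 0.0]
contact_force: [-0.7, 0.7, -1.2]
opening: 0.628
finger_force: 35.0
```

```bash
sed -i 's/(l\[...,0\]>.047)/(abs(l[...,1])>.0105)/' meas.py; python3 meas.py
```

```text
kn 1943 [16.1 17.8] 74.1 [0.5127 0.2351 0.0574]
kn 1930 [16.2 17.7] 74.3 [0.502  0.1967 0.0574]
[  0.0365  -0.      -0.0352   0.5073   0.2159   0.0574 -15.5869   0.0399]
[  0.0363  -0.      -0.0351   0.5074   0.2159   0.0574 -15.6261   0.04  ]
[  0.0365   0.      -0.0352   0.5074   0.2159   0.0574 -15.8585   0.0398]
now bore err in tool [ 0.0001  0.0001 -0.    ] target z .057: [-0.      0.0001  0.0004  0.      0.0001  0.0004] tool yaw -15.67 [ 0.3 -0.5 -2. ]
```

Request:
handwheel:
  rows:
    - [[0.4,0,0,0,0,0,0],[0.4,0,0,0,0,0,0],[0.4,0,0,0,0,0,0]]

```text
clock: 18.15
tool_pos: [0.4726, 0.2258, 0.0222]
eef_rot: [0.991, -0.136, 0.0, -0.0]
contact_force: [-0.1, 0.8, -1.2]
opening: 0.627
finger_force: 35.0
```

Run:
```python
from h import *
im,d=snapshot('scene');W=cloud('scene',d);m=(W[...,2]>.065)&(W[...,2]<.072)&(W[...,0]>.555)&(W[...,0]<.65)&(W[...,1]>.16)&(W[...,1]<.3)&(im.max(2)>60);l=W[m][:,:2]-[.549,.136];a=np.median(np.degrees(np.arctan2(l[:,0],l[:,1])));print(m.sum(),a)
if abs(a-15.6)<1: print(finish_job())
```

```text
277 16.121643032919767
the job is handed in; nothing more can be done
None
```

The job is handed in with the keeper bar shut and the leaf held at 35 N in line with the block's bore, within about 0.5 mm by the wrist camera and no contact felt; the first keeper pass missed because the fingertips sit about 29 mm above the reported TCP, which I then corrected for, and no verdict was shown.

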